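# Fit the saw bed's dust hatch and lock its push rivets

### The job

Close the dust hatch of the mitre saw bed: set the red cover into the pocket in the bed, rim down and grip rib up, so that it lies level on the springy black seal, and only then press both of its white push-rivet heads home until each sits tight on its black collar. Press firmly but do not ram the rivets, which crack well above the force they need; leave the other things on the bench where they are and let go of everything.

Things in the scene. Friction and masses are not known exactly. Their poses are not given: they have to be found in the camera images.
- cover: red plastic hatch cover, loose, 180 (x) x 80 (y) mm, about 0.22 kg; origin at the centre of its underside, z up through the rib. A rim 10 mm deep and 4 mm thick runs round its underside; its top face is at z = 16 mm. Push rivets (pin_a, pin_b) at x = +65 and -65 mm, each in a black collar 34 mm across, top at z = 19 mm. It starts rim down on the bench; either end may go to either end of the pocket
- cover_rib (a point): centre of the top of the cover's red grip rib, 46 mm above the cover's underside; the rib is 60 mm long (x), 16 mm wide (y) and stands 30 mm above the cover's top face; to be gripped across its width
- pin_a_head (a point): centre of the top of the white head (26 mm diameter, 7 mm thick) of the rivet at the cover's x = +65 mm; 42 mm minus pin_a above the cover's underside. Its black 12 mm shaft, with a tapered tip, ends 5 mm above the cover's underside at pin_a = 0 and 11 mm below it when home, so it goes home only over a hole in the pocket floor
- pin_b_head (a point): the same for the rivet at the cover's x = -65 mm, with pin_b
- pin_a (a joint): how far the pin at x = +65 mm is pushed in, m: 0 fully up, 0.016 home (head on its collar, a hard stop). It starts 0 to 4 mm in. It slides stiffly at about 9 N all the way and stays where it is left; then the resistance rises sharply at the stop. About 13 N brings it home; it cracks above 35 N
- pin_b (a joint): the same for the pin at x = -65 mm
- pocket (a point): centre of the pocket in the saw bed, level with the top of its seal, 60 mm above the bench; x along its length. The pocket is 184 (x) x 84 (y) mm, 10 mm deep to the seal, in a raised frame 12 mm wide. Resting, the cover's underside lies on the seal, its top face 6 mm above the frame. Holes 19 mm across for the rivets lie at x = +65 and -65 mm in the hard floor, 8 mm below the seal's top
- saw_bed: fixed grey cast saw bed, turntable 300 mm across; origin on the bench under its centre, axes as the pocket's. At x = 128 to 142 mm stand two fence plates, y = 55 to 155 mm either side, up to 85 mm high; towards -x a mitre arm 60 mm wide, 30 mm high, with a blue handle, reaches 295 mm out
- glue: bystander: glue bottle, 60 mm across, 150 mm tall, origin at its underside
- offcut: bystander: wooden offcut 60 x 160 x 35 mm, origin at its underside
- tape: bystander: grey tape roll, 90 mm across, 25 mm tall, origin at its underside
- screwdriver: bystander: screwdriver lying on the bench, its origin near mid-length under it
- seal (a point): centre of the black springy seal round the edge of the pocket floor, on which the cover's rim rests (point level with its top). It carries the cover's weight without sinking; pressed, it starts to give at about 4 N, moves straight down by several mm (less than 8) and springs back, so under a pin being pressed the cover sinks by an amount not known beforehand, until it stops hard at about 16 N
Not all that is in view belongs to the job. There is more than one size of the cover; the one meant has the size given above.

How it is judged:
By the outcome, as a careful person would: the job done as asked, in the order asked, and still so for the second after the job is handed in, with the robot touching nothing.
It also fails if it takes over 51 s, if anything falls off the work surface, if the arm or the gripper's body presses on something with over 40 N, if the wrist force passes 120 N, or if a joint passes its speed limit or range.

### The arm

A 7-joint arm with a two-finger parallel gripper is mounted at the origin on the work surface. World frame = base frame: x ahead of the robot, y to its left, z up, the work surface at z = 0. Lengths are in m, angles in rad, forces in N, time in s.
With the tool pointing down it reaches from about 0.425 to 0.875 m from the base axis. Payload 4.7 kg.
Tool frame: the origin (TCP) lies midway between the tips of the shut fingers; the grasp point (between the pads) lies 19 mm behind it; z points along the fingers, y is the direction in which the jaws open and shut (so a half turn about z gives the same grasp; the last joint's range is limited). The gripper opens to 87 mm and grips with 3 to 60 N. Pads are 19 mm wide; open, the fingers measure 117 mm over their backs; the gripper's body (75 mm by 190 mm) begins 51 mm behind the grasp point.
Start: joints at [-1.227, 0.321, -0.07, 1.45, 0.023, 1.371, -0.057], TCP at [0.211, 0.615, 0.223] pointing down, gripper open.
Joint ranges: [-2.86, 2.86], [-0.3, 2.09], [-1.38, 1.24], [0.06, 2.45], [-1.56, 4.7], [0.09, 2.05], [-2.69, 2.69]. Speed limits (rad/s): [2.57, 2.57, 3.14, 3.14, 3.14, 3.14, 3.14].

### API

Orientations are given as a rotation vector (axis times angle).
In Python, from bench import ctrl, optics gives the robot as it stands. The module is installed in compiled form; this text tells all that it offers.
- The arm moves only by the tool step_arm, never from a script. Its argument "deltas" is a list of rows, each a list of 7 numbers: the turn, a rotation vector about the tool's x, y, z in degrees, then the shift along the tool's x, y, z in mm, then the finger opening in mm, from 0 to 87. A call has exactly 8 rows; each row is the pose to reach, as a shift and turn from the pose commanded when the call began, along the tool's axes at that moment; what a row does not reach only later rows make up. A row lasts 1/8 s, in which the tool goes at most 62.5 mm and 10.7 degrees, less where a joint would pass 70% of its speed; a pose out of reach is approached as far as the arm can. A call with a gripper value outside its range is refused whole. The fingers move at their own pace and stop on an object; "newtons" is the grip in N (left out, the last holds). Time passes only in rows, so rows that repeat a pose let the fingers close, or fill a call up. It gives the time, the measured TCP pose, the force and the opening at its end, in the units of the state.
- ctrl.get_state(): the state, without advancing time (a new reading comes with each control period).
- optics.get_image(name): name is "scene" or "top" or "wrist"; returns the picture (384x512x3 uint8, red, green, blue); there is no depth.
- optics.get_calibration(name): a dict with "K" (3x3 intrinsics, pixels), "R" (3x3) and "t" (3): a world point X has camera coordinates R X + t. Camera axes: x right, y down, z forward; pixel columns grow to the right and rows downward; lengths in m; the calibration is good to about 2 mm. A picture is of the moment at which its call begins: read the wrist's pose just before it. get_calibration takes no time and is no camera call; for the wrist camera it gives the pose at the moment of the call.
- ctrl.close_job(): hands the job in, once; it reports no verdict.
The state is a dict: "time": time; "joint_positions": joint angles; "qd": joint speeds; "joint_torque": joint torques, N m; "position": TCP position; "tool_rot": TCP orientation; "ft_force": force on the tool from outside, world axes, zero at the start; "torque": the same for the moment, N m; "grip_width": opening from 0.0 (shut) to 1.0 (fully open).
Only numpy, scipy, OpenCV 4.12 (cv2) and the standard library are available. Lean on these libraries where they do the work, as an engineer would, in place of code of your own. Each camera call takes 0.05 s, during which the arm holds its last target.

## Working session

There is one attempt and no reset: what is moved stays moved. The work goes in short steps, Python scripts to look and compute and a tool call to move; the robot and the scene stay as the last step left them, time stands still between calls to the robot, and variables do not carry over. Pictures are saved under pics/ and viewed, and the job is handed in when it is done.

Besides the shell and the picture viewer there is one more tool, called after "Request:" by a JSON object that holds its "op" and its "data". step_arm: Moves the arm, as the interface text tells. Its arguments: {"type":"object","properties":{"deltas":{"type":"array"},"newtons":{"type":"number"}},"required":["deltas"]}

```bash
mkdir -p pics; python3 - <<'E'
from bench import ctrl, optics
import cv2, numpy as np
s=ctrl.get_state(); print(s)
for n in ["scene","top","wrist"]:
    c=optics.get_calibration(n); im=optics.get_image(n)
    cv2.imwrite(f"pics/{n}0.png",im[:,:,::-1]); print(n,c)
E
```

```text
{'time': 0.0, 'joint_positions': array([-1.22691467,  0.32181954, -0.07006026,  1.45169278,  0.02263243,
        1.37079298, -0.05691012]), 'qd': array([ 0.00142682, -0.00069125,  0.00016206,  0.00038427,  0.00136992,
       -0.00119336,  0.0026703 ]), 'joint_torque': array([ 3.20015688e-04, -4.91300368e+01, -4.03867643e-01, -3.12523770e+01,
       -6.38387399e-02,  4.35626437e-02,  1.38022688e-04]), 'position': array([0.21038528, 0.61441804, 0.22145466]), 'tool_rot': array([-5.15639697e-01, -3.09880450e+00,  3.01276607e-03]), 'ft_force': array([ 0.18201326, -0.75343039, -0.79679796]), 'torque': array([-0.03490756, -0.05119819,  0.03761154]), 'grip_width': 0.9973059318533641}
scene {'K': array([[459.00747315,   0.        , 263.82009342],
       [  0.        , 459.00747315, 191.86760446],
       [  0.        ,   0.        ,   1.        ]]), 'R': array([[ 8.21793922e-01,  5.69784781e-01, -2.31141087e-04],
       [ 3.11576365e-01, -4.49722510e-01, -8.37060232e-01],
       [-4.77048131e-01,  6.87818993e-01, -5.47110696e-01]]), 't': array([-0.41771567, -0.07308483,  1.57480589])}
top {'K': array([[473.58515063,   0.        , 252.03083119],
       [  0.        , 473.58515063, 190.32866118],
       [  0.        ,   0.        ,   1.        ]]), 'R': array([[ 0.02994914, -0.9994926 ,  0.01084425],
       [-0.99645455, -0.03070795, -0.07832851],
       [ 0.07862177, -0.00845993, -0.99686862]]), 't': array([0.03172847, 0.50091985, 1.13352295])}
wrist {'K': array([[306.52947589,   0.        , 258.2416971 ],
       [  0.        , 306.52947589, 189.77771617],
       [  0.        ,   0.        ,   1.        ]]), 'R': array([[ 0.32412532,  0.94601288, -0.00154946],
       [ 0.91600731, -0.31343464,  0.25037837],
       [ 0.23637551, -0.08257328, -0.96814682]]), 't': array([-0.64917234, -0.03109767,  0.39015014])}
```

View pics/scene0.png

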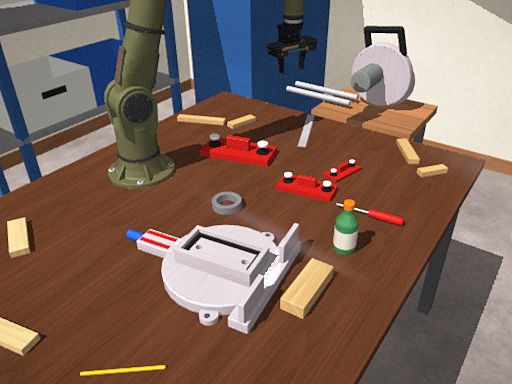

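View pics/top0.png

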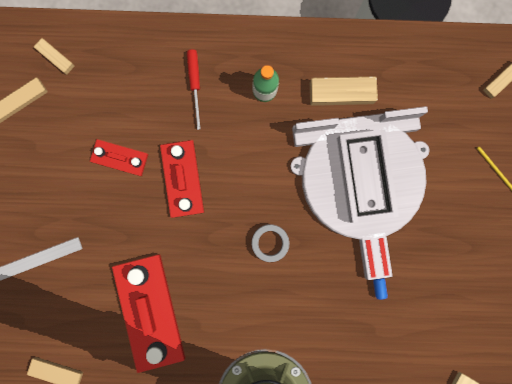

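View pics/wrist0.png

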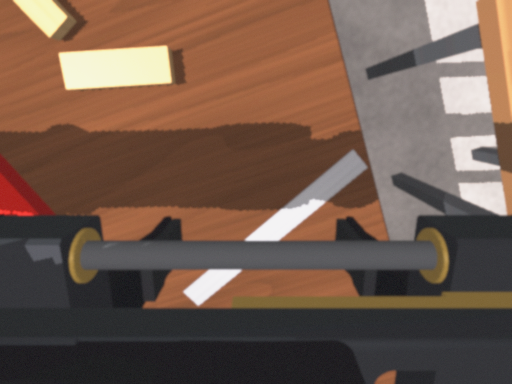

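The scene shows three red covers of different sizes: top view (119,157) small, (181,178) middle, (148,312) large. The pocket is at about (367,176) in the top view. I'll zoom in for the measurements.

```bash
python3 - <<'E'
import cv2
im=cv2.imread("pics/top0.png")
cv2.imwrite("pics/z1.png",cv2.resize(im[130:225,140:225],None,fx=6,fy=6,interpolation=cv2.INTER_CUBIC))
cv2.imwrite("pics/z2.png",cv2.resize(im[95:245,285:435],None,fx=4,fy=4,interpolation=cv2.INTER_CUBIC))
E
```

```text
(no output)
```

View pics/z1.png

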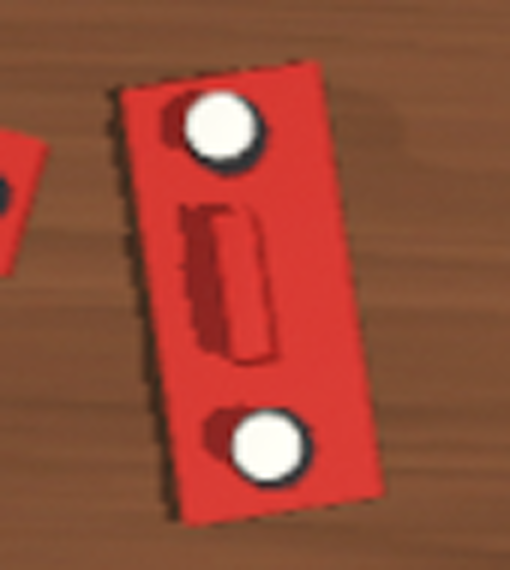

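View pics/z2.png

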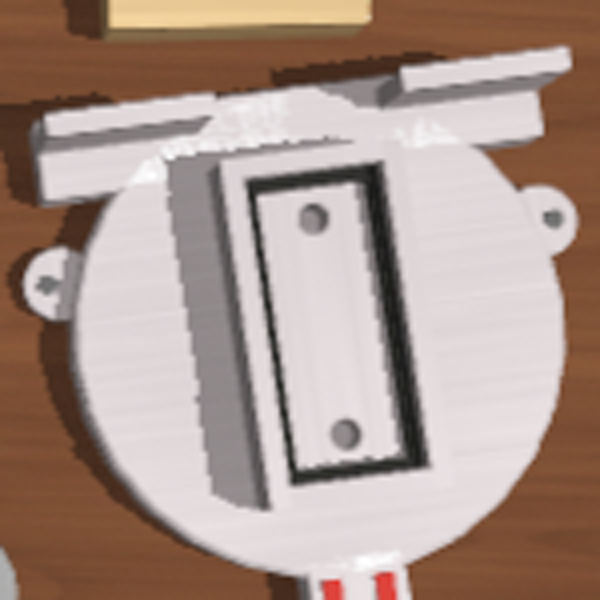

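```bash
cat > h.py <<'E'
from bench import ctrl, optics
import cv2, numpy as np
from scipy.spatial.transform import Rotation as Ro
def ray(n,uv,z,c=None):
    c=c or optics.get_calibration(n)
    out=[]
    for u,v in np.atleast_2d(uv):
        d=c["R"].T@np.linalg.solve(c["K"],[u,v,1.]); o=-c["R"].T@c["t"]
        out.append(o+d*(z-o[2])/d[2])
    return np.array(out)
def proj(n,X,c=None):
    c=c or optics.get_calibration(n)
    p=(c["K"]@(c["R"]@np.atleast_2d(X).T+c["t"][:,None])).T
    return p[:,:2]/p[:,2:]
def un(p,f,off): return (np.array(p,float)+.5)/f-.5+np.array(off)
E
python3 - <<'E'
from h import *
np.set_printoptions(precision=4,suppress=True)
c=ray("top",un([(121,90),(318,62),(383,494),(190,525)],6,(140,130)),.016)
p=ray("top",un([(220,126),(267,446)],6,(140,130)),.040)
print(c,c.mean(0),[np.linalg.norm(c[i]-c[i-1]) for i in range(4)])
print("pins",p,p.mean(0),np.linalg.norm(p[0]-p[1]),"yaw",np.degrees(np.arctan2(*(p[0]-p[1])[[1,0]])))
for a,b in((1,2),(0,3)): print(np.degrees(np.arctan2(*(c[a]-c[b])[[1,0]])))
f=ray("top",un([(246,181),(382,162),(430,465),(292,485)],4,(285,95)),.070)
h=ray("top",un([(314,218),(346,434)],4,(285,95)),.052)
print(f,f.mean(0),[np.linalg.norm(f[i]-f[i-1]) for i in range(4)])
print("holes",h,h.mean(0),np.linalg.norm(h[0]-h[1]),"yaw",np.degrees(np.arctan2(*(h[0]-h[1])[[1,0]])))
for a,b in((1,2),(0,3)): print(np.degrees(np.arctan2(*(f[a]-f[b])[[1,0]])))
s=ctrl.get_state(); R=Ro.from_rotvec(s["tool_rot"]).as_matrix(); print(R,s["position"])
# scene reprojections
im=cv2.imread("pics/scene0.png")
for X,col in((c,(255,255,0)),(p,(255,0,0)),(f,(0,255,0)),(h,(0,0,255))):
    for u in proj("scene",X): cv2.circle(im,tuple(int(round(v)) for v in u),1,col,-1)
cv2.imwrite("pics/sc1.png",cv2.resize(im[150:320,130:350],None,fx=3.5,fy=3.5))
E
```

```text
[[0.6056 0.2768 0.016 ]
 [0.6198 0.1968 0.016 ]
 [0.4438 0.1634 0.016 ]
 [0.4289 0.2409 0.016 ]] [0.5245 0.2195 0.016 ] [np.float64(0.18037711419781824), np.float64(0.08125408146678817), np.float64(0.17917074601822225), np.float64(0.07888255409817352)]
pins [[0.5882 0.232  0.04  ]
 [0.4607 0.2079 0.04  ]] [0.5245 0.22   0.04  ] 0.1298310286891968 yaw 10.681952014238309
10.718354895094386
11.469931738053695
[[ 0.6216 -0.1703  0.07  ]
 [ 0.6354 -0.2504  0.07  ]
 [ 0.4578 -0.28    0.07  ]
 [ 0.4438 -0.1997  0.07  ]] [ 0.5397 -0.2251  0.07  ] [np.float64(0.1801731015964988), np.float64(0.08127949410907333), np.float64(0.18004454268024475), np.float64(0.08152533296712398)]
holes [[ 0.604  -0.215   0.052 ]
 [ 0.4755 -0.2355  0.052 ]] [ 0.5397 -0.2253  0.052 ] 0.13013839191102247 yaw 9.04860612442224
9.44671087109326
9.368841850726657
[[-0.9461  0.3239 -0.0004]
 [ 0.3239  0.9461 -0.0014]
 [-0.0001 -0.0015 -1.    ]] [0.2104 0.6146 0.2217]
```

View pics/sc1.png

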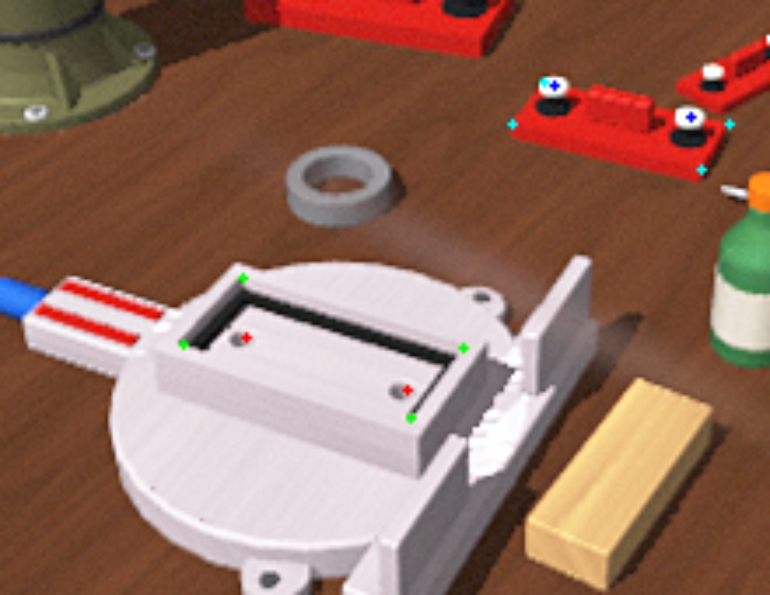

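```bash
python3 - <<'E'
from h import *
np.set_printoptions(precision=4,suppress=True)
s=ctrl.get_state(); R=Ro.from_rotvec(s["tool_rot"]).as_matrix()
c=optics.get_calibration("wrist"); print("cam in tool",R.T@(-c["R"].T@c["t"]-s["position"]), c["R"]@R)
cat='''
def go(x,y,z,yaw):  # target TCP, yaw of tool y axis (deg); prints turn & shift
    s=ctrl.get_state(); R=Ro.from_rotvec(s["tool_rot"]).as_matrix()
    a=np.radians(yaw); ty=np.array([np.cos(a),np.sin(a),0]); tz=np.array([0,0,-1.]); tx=np.cross(ty,tz)
    T=np.stack([tx,ty,tz],1)
    print("turn",np.round(np.degrees(Ro.from_matrix(R.T@T).as_rotvec()),2),"shift mm",np.round(1000*R.T@(np.array([x,y,z])-s["position"]),1))
'''
open("h.py","a").write(cat)
E
python3 -c "
from h import *
go(.5245,.2195,.16,100.8)"
```

```text
cam in tool [ 0.0674 -0.     -0.1629] [[-0.0003  1.     -0.0002]
 [-0.9682 -0.0003 -0.2503]
 [-0.2503  0.0001  0.9682]]
turn [-8.00e-02 -2.00e-02 -2.97e+01] shift mm [-425.1 -272.    62.1]
```

Request:
{"op": "step_arm", "data": {"deltas": [[0,0,-4,-50,-32,0,87],[0,0,-8,-103,-66,5,87],[0,0,-13,-156,-100,15,87],[0,0,-18,-209,-134,25,87],[0,0,-22,-262,-168,35,87],[0,0,-26,-315,-202,45,87],[0,0,-29.7,-368,-236,55,87],[0,0,-29.7,-425,-272,62,87]], "newtons": 30}}

```text
time: 1.15
position: [0.5176, 0.2277, 0.1614]
tool_rot: [0.297, -3.127, -0.0]
ft_force: [0.2, 0.3, 0.2]
grip_width: 1.002
```

```bash
python3 - <<'E'
from h import *
print(ctrl.get_state())
c=optics.get_calibration("wrist"); im=optics.get_image("wrist")
cv2.imwrite("pics/w1.png",im[:,:,::-1]); go(.5245,.2195,.02,100.8)
E
```

```text
{'time': 1.15, 'joint_positions': array([-0.6447965 ,  0.17952271,  0.20530823,  1.7538898 , -0.03913619,
        1.21235565,  1.33115507]), 'qd': array([ 0.56243973,  0.26040667,  0.37296851, -0.18060668, -0.11536275,
       -0.07519453,  0.94636176]), 'joint_torque': array([ -2.19768226, -41.30202413,   0.91507288, -28.2910502 ,
         0.2653382 ,   0.44565747,  -0.84887026]), 'position': array([0.5175986 , 0.22774964, 0.16136351]), 'tool_rot': array([ 2.96899438e-01, -3.12723218e+00, -2.25783354e-04]), 'ft_force': array([0.17669839, 0.29577202, 0.23379094]), 'torque': array([ 0.12229773, -0.0187532 ,  0.05515497]), 'grip_width': 1.0021451255097946}
turn [-0.41  0.11 -0.64] shift mm [ -1.4   3.  140.7]
```

View pics/w1.png

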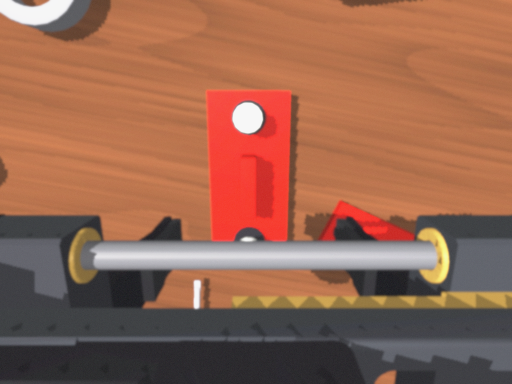

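The wrist view shows the target cover centred at (250,165), with its near head at (248,117). The arm was still settling, so I'll take one more picture at rest.

```bash
python3 - <<'E'
from h import *
c=optics.get_calibration("wrist"); im=optics.get_image("wrist"); s=ctrl.get_state()
np.save("cw2.npy",c,allow_pickle=True); print(s["time"],s["position"],abs(s["qd"]).max()); go(.5245,.2195,.02,100.8)
cv2.imwrite("pics/w2.png",cv2.resize(im[75:245,190:310,::-1],None,fx=3.5,fy=3.5,interpolation=cv2.INTER_CUBIC))
E
```

```text
1.25 [0.521116   0.22041133 0.16102728] 0.09367940836190629
turn [-0.29  0.03 -0.71] shift mm [ -3.1  -0.8 141. ]
```

View pics/w2.png

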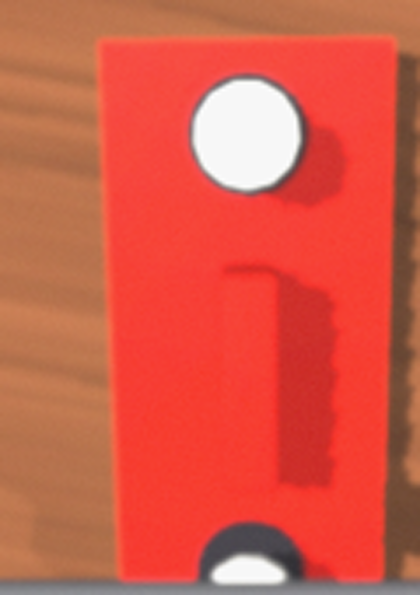

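```bash
python3 - <<'E'
from h import *
np.set_printoptions(precision=4,suppress=True)
c=np.load("cw2.npy",allow_pickle=True).item()
q=ray("wrist",un([(98,38),(395,38),(384,578),(120,578)],3.5,(190,75)),.016,c)
h=ray("wrist",un([(247,133)],3.5,(190,75)),.04,c)
print(q,h,np.linalg.norm(q[0]-q[1]))
m=(q[0]+q[1])/2; n=(q[2]+q[3])/2; d=(n-m)/np.linalg.norm(n-m)
print("yaw",np.degrees(np.arctan2(d[1],d[0])),"edges",[np.degrees(np.arctan2(*(b-a)[[1,0]])) for a,b in((q[0],q[3]),(q[1],q[2]))],"centre by edge",m+.09*d,"by head",h+.065*d)
E
```

```text
[[0.4414 0.1619 0.016 ]
 [0.4272 0.2415 0.016 ]
 [0.5828 0.2717 0.016 ]
 [0.5974 0.1914 0.016 ]] [[0.4588 0.2063 0.04  ]] 0.0808061936021698
yaw 10.844043767978736 edges [np.float64(10.68926796810619), np.float64(10.999105172593802)] centre by edge [0.5227 0.2186 0.016 ] by head [[0.5226 0.2186 0.04  ]]
```

Request:
{"op": "step_arm", "data": {"deltas": [[0,0,0,1,0,25,87],[0,0,0,2,-0.5,50,87],[0,0,0,2,-0.5,75,87],[0,0,0,2,-0.5,100,87],[0,0,0,2,-0.5,120,87],[0,0,0,2,-0.5,132,87],[0,0,0,2,-0.5,138,87],[0,0,0,2,-0.5,138,87]]}}

```text
time: 2.25
position: [0.5151, 0.2287, 0.024]
tool_rot: [-0.296, 3.128, -0.0]
ft_force: [-0.2, -0.4, 0.0]
grip_width: 0.999
```

```bash
python3 - <<'E'
from h import *
s=ctrl.get_state();print(s["position"],s["ft_force"],abs(s["qd"]).max()); go(.523,.2188,.021,100.84)
E
```

```text
[0.51513438 0.22865709 0.02395024] [-0.15384013 -0.4412537   0.04548484] 0.013575814389054947
turn [-0.    0.   -0.04] shift mm [ -5.9 -11.2   3. ]
```

Request:
{"op": "step_arm", "data": {"deltas": [[0,0,0,-3,-5,0,87],[0,0,0,-6,-11,0,87],[0,0,0,-6,-11,3,87],[0,0,0,-6,-11,3,87],[0,0,0,-6,-11,3,5],[0,0,0,-6,-11,3,5],[0,0,0,-6,-11,3,5],[0,0,0,-6,-11,3,5]], "newtons": 30}}

```text
time: 3.25
position: [0.523, 0.219, 0.021]
tool_rot: [-0.296, 3.127, 0.0]
ft_force: [-0.7, 0.1, -0.5]
grip_width: 0.632
```

```bash
python3 - <<'E'
from h import *
s=ctrl.get_state();print(s["position"],s["ft_force"],s["grip_width"]*87,abs(s["qd"]).max()); go(.523,.2188,.021,100.84)
E
```

```text
[0.52304946 0.2190193  0.02095243] [-0.73167571  0.1402772  -0.4729243 ] 54.94679676102237 0.001515430723635244
turn [ 0.01  0.01 -0.03] shift mm [ 0.1 -0.2 -0. ]
```

Positioned precisely. The fingers are still closing.

Request:
{"op": "step_arm", "data": {"deltas": [[0,0,0,0,0,0,5],[0,0,0,0,0,0,5],[0,0,0,0,0,0,5],[0,0,0,0,0,0,5],[0,0,0,0,0,0,5],[0,0,0,0,0,0,5],[0,0,0,0,0,0,5],[0,0,0,0,0,0,5]], "newtons": 30}}

```text
time: 4.25
position: [0.523, 0.2189, 0.0209]
tool_rot: [-0.296, 3.128, 0.0]
ft_force: [0.3, -0.4, -0.3]
grip_width: 0.182
```

```bash
python3 - <<'E'
from h import *
s=ctrl.get_state();print(s["position"],s["ft_force"],s["grip_width"]*87,s["tool_rot"]); go(.523,.2188,.201,100.84);go(.538,-.2262,.161,99.3)
E
```

```text
[0.52303233 0.21893736 0.02090067] [ 0.260515   -0.404472   -0.28938064] 15.79814972351125 [-2.95715532e-01  3.12759324e+00  8.10267386e-05]
turn [ 0.    0.   -0.04] shift mm [ 0.000e+00 -1.000e-01 -1.801e+02]
turn [0.  0.  1.5] shift mm [  68.7 -440.  -140.1]
```

Request:
{"op": "step_arm", "data": {"deltas": [[0,0,0,0,0,-15,5],[0,0,0,0,0,-45,5],[0,0,0,0,-10,-80,5],[0,0,0,5,-35,-110,5],[0,0,0.3,10,-75,-130,5],[0,0,0.5,18,-120,-140,5],[0,0,0.8,26,-165,-140,5],[0,0,1,33,-210,-140,5]], "newtons": 35}}

```text
time: 5.25
position: [0.5298, 0.0051, 0.162]
tool_rot: [-0.269, 3.129, 0.001]
ft_force: [0.6, -0.3, -2.4]
grip_width: 0.184
```

```bash
python3 - <<'E'
from h import *
s=ctrl.get_state();print(s["position"],s["ft_force"],s["grip_width"]*87,abs(s["qd"]).max()); go(.538,-.2262,.161,99.3)
E
```

```text
[0.52984696 0.00507683 0.16195498] [ 0.56483929 -0.33691007 -2.38125224] 16.048031493465277 0.6791760434639432
turn [0.02 0.07 0.51] shift mm [  31.4 -229.3    0.8]
```

Request:
{"op": "step_arm", "data": {"deltas": [[0,0,0.1,6,-40,0,5],[0,0,0.2,12,-80,0,5],[0,0,0.3,18,-120,0,5],[0,0,0.4,24,-160,0,5],[0,0,0.5,29,-195,0,5],[0,0,0.5,31,-215,0,5],[0,0,0.5,31,-222,0,5],[0,0,0.5,31,-222,0,5]]}}

```text
time: 6.25
position: [0.5373, -0.2171, 0.1611]
tool_rot: [-0.255, 3.131, 0.001]
ft_force: [-0.1, 0.4, -2.5]
grip_width: 0.185
```

```bash
python3 - <<'E'
from h import *
s=ctrl.get_state();print(s["position"],s["ft_force"],s["grip_width"]*87,abs(s["qd"]).max(),s["joint_positions"]); go(.538,-.2262,.161,99.3)
c=optics.get_calibration("wrist"); im=optics.get_image("wrist")
np.save("cw3.npy",c,allow_pickle=True)
cv2.imwrite("pics/w3.png",im[:,:,::-1])
im=optics.get_image("top");cv2.imwrite("pics/t3.png",im[:,:,::-1])
cv2.imwrite("pics/t3z.png",cv2.resize(im[95:245,285:435,::-1],None,fx=4,fy=4,interpolation=cv2.INTER_CUBIC))
E
```

```text
[ 0.5372804  -0.21711314  0.16107838] [-0.14660803  0.44843552 -2.54938549] 16.075973465015654 0.01828036616751021 [-0.1270772   0.22542684  0.5359014   1.7305406  -0.12249908  1.21897684
  2.17329705]
turn [0.03 0.01 0.01] shift mm [ 0.8 -9.1  0.1]
```

View pics/w3.png

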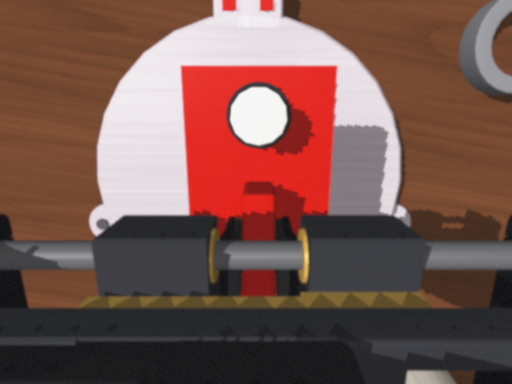

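View pics/t3z.png

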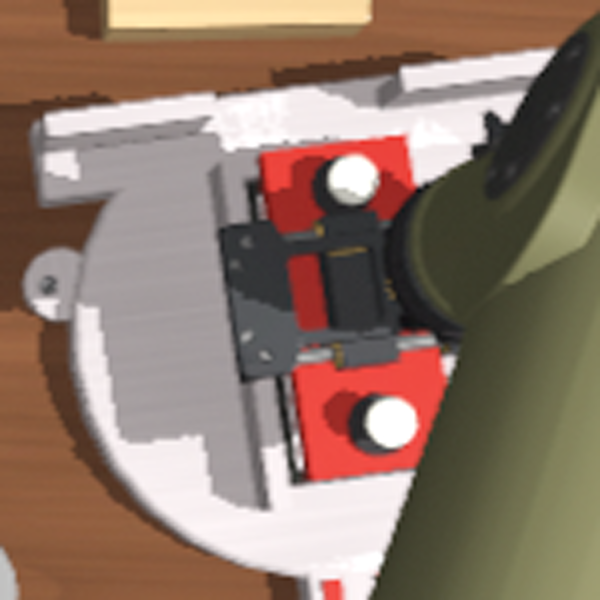

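```bash
python3 - <<'E'
from h import *
np.set_printoptions(precision=4,suppress=True)
c=np.load("cw3.npy",allow_pickle=True).item()
# wrist: cover in hand
zt=.161-.0209+.016
q=ray("wrist",[(181,66),(336,66)],zt,c); print("w corners",q,np.linalg.norm(q[0]-q[1]))
hd=ray("wrist",[(258.5,114.5)],zt+.024,c)
tc=np.array([.5373,-.2171]); 
a=np.radians(9.3); ex=np.array([np.cos(a),np.sin(a)]); ey=np.array([-ex[1],ex[0]])
def pr(n,c0,w):print(n,"cover centre",c0,"rel TCP",(c0-tc)@ex,(c0-tc)@ey)
pr("edge",q.mean(0)[:2]+.09*ex,0); pr("head",hd[0,:2]+.065*ex,0)
t=ray("top",un([(262,153),(410,135),(305,482)],4,(285,95)),zt)
print(t,np.linalg.norm(t[0]-t[1]),np.linalg.norm(t[0]-t[2])); pr("top",((t[1]+t[2])/2)[:2],0)
hh=ray("top",un([(353,180),(390,423)],4,(285,95)),zt+.024); print(np.linalg.norm(hh[0]-hh[1])); pr("tophead",hh.mean(0)[:2],0)
E
```

```text
w corners [[ 0.4553 -0.2709  0.1561]
 [ 0.4425 -0.1925  0.1561]] 0.07940411278213032
edge cover centre [ 0.5377 -0.2172] rel TCP 0.0004096949723759147 -0.000134030869383132
head cover centre [ 0.5366 -0.2174] rel TCP -0.000756125239724818 -0.00017038331949559526
[[ 0.6206 -0.161   0.1561]
 [ 0.6331 -0.2415  0.1561]
 [ 0.4429 -0.1865  0.1561]] 0.0814263305711709 0.17949750449236307
top cover centre [ 0.538 -0.214] rel TCP 0.0011628218169570678 0.002946570814277328
0.12994496209148837
tophead cover centre [ 0.5385 -0.2147] rel TCP 0.0015511843390395696 0.0021841627194231247
```

Request:
{"op": "step_arm", "data": {"deltas": [[0,0,0,0.2,-4,10,5],[0,0,0,0.4,-8,22,5],[0,0,0,0.4,-10,35,5],[0,0,0,0.4,-10,46,5],[0,0,0,0.4,-10,54,5],[0,0,0,0.4,-10,58,5],[0,0,0,0.4,-10,58,5],[0,0,0,0.4,-10,58,5]]}}

```text
time: 7.35
position: [0.5388, -0.2276, 0.1033]
tool_rot: [-0.255, 3.13, -0.0]
ft_force: [-0.3, -0.0, -2.0]
grip_width: 0.181
```

```bash
python3 - <<'E'
from h import *
s=ctrl.get_state();print(s["time"],s["position"],s["ft_force"],s["grip_width"]*87,abs(s["qd"]).max()); go(.5385,-.2272,.103,99.3)
for n in("wrist","top","scene"):
    im=optics.get_image(n)[:,:,::-1];cv2.imwrite(f"pics/{n}4.png",im)
    b={"wrist":(0,250,90,420,2.3),"top":(95,245,285,435,5),"scene":(210,310,140,300,5)}[n]
    z=cv2.resize(im[b[0]:b[1],b[2]:b[3]],None,fx=b[4],fy=b[4],interpolation=cv2.INTER_CUBIC); z=z[:600]
    cv2.imwrite(f"pics/{n}4z.png",z)
E
```

```text
7.35 [ 0.53879042 -0.22760105  0.1033249 ] [-2.67369529e-01 -1.35772835e-03 -1.96384541e+00] 15.766995626613932 0.0009943924717080352
turn [-0.01  0.05  0.01] shift mm [0.2 0.4 0.3]
```

View pics/wrist4z.png

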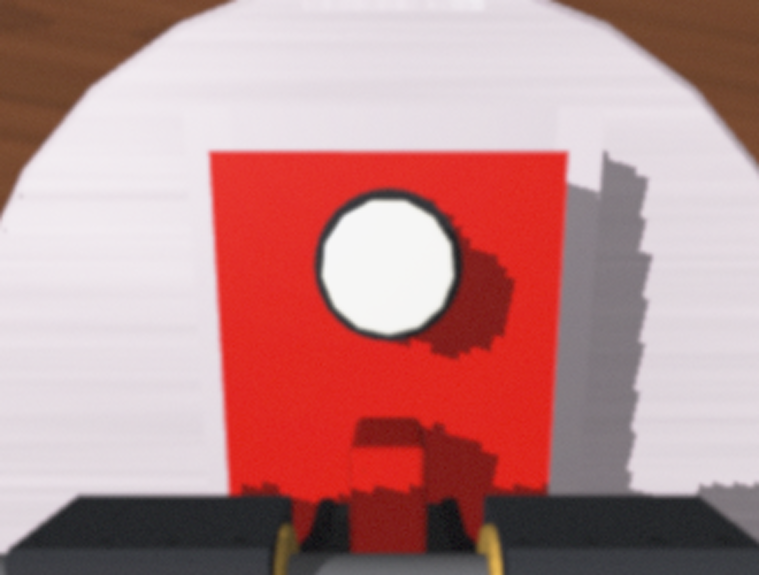

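View pics/top4z.png

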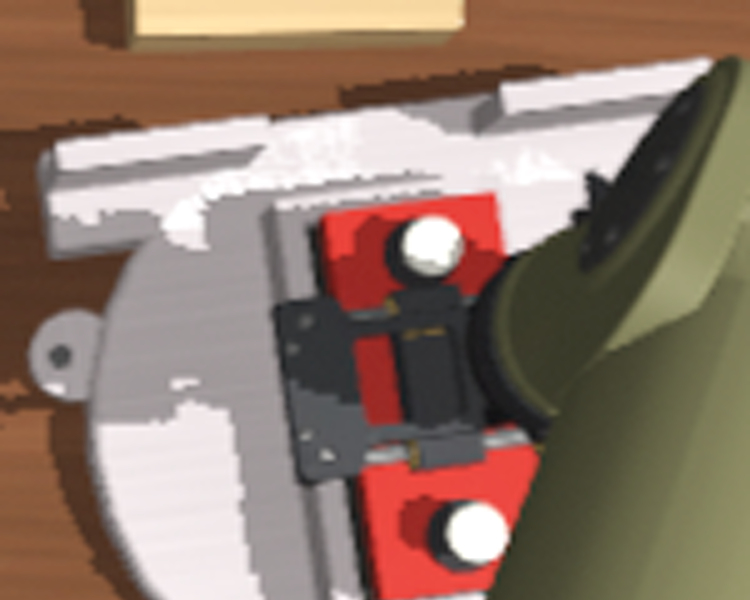

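View pics/scene4z.png

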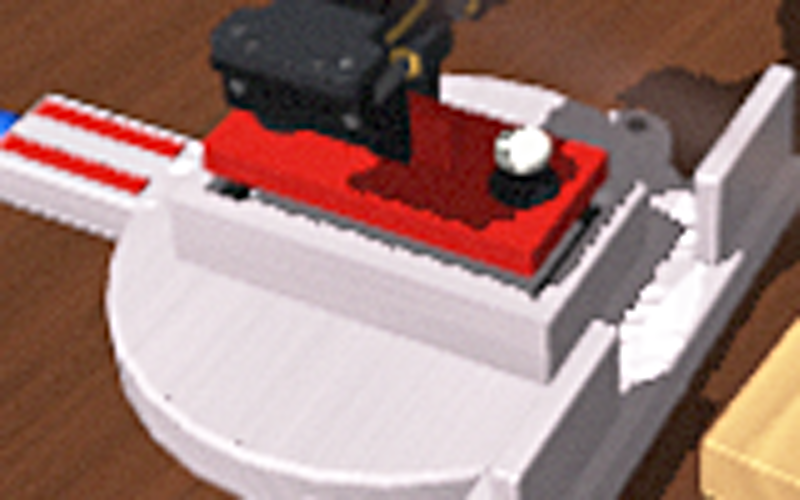

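```bash
python3 - <<'E'
import cv2,numpy as np
im=cv2.imread("pics/wrist4.png")[20:220,150:370].astype(float)
z=np.clip((im-170)*3.4,0,255).astype(np.uint8)
z=cv2.resize(z,None,fx=3,fy=3,interpolation=cv2.INTER_CUBIC)
cv2.imwrite("pics/w4e.png",z)
E
```

```text
(no output)
```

View pics/w4e.png

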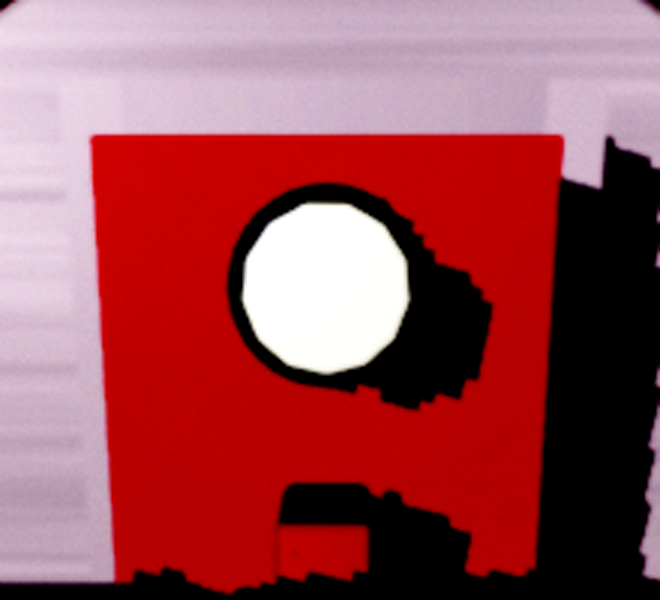

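```bash
python3 - <<'E'
from h import *
np.set_printoptions(precision=4,suppress=True)
q=ray("wrist",un([(62,80),(607,79),(122,80),(547,80),(83,440),(606,180)],3,(150,20)),.070)
print(q,np.linalg.norm(q[0]-q[1]),np.linalg.norm(q[2]-q[3]))
e=q[1]-q[0]; print("yaw",np.degrees(np.arctan2(e[1],e[0]))-90)
l=q[4]-q[0];print("left edge yaw",np.degrees(np.arctan2(l[1],l[0])))
a=np.radians(9.35); ex=np.array([np.cos(a),np.sin(a)]); ey=np.array([-ex[1],ex[0]]); tc=np.array([.5388,-.2276])
for n,m in(("outer",q[:2]),("inner",q[2:4])):
    c0=m.mean(0)[:2]+.104*ex; print(n,c0,"rel tcp along",(c0-tc)@ex,(c0-tc)@ey)
k=ray("wrist",un([(91,135),(563,135),(325,288)],3,(150,20)),.1033-.0209+.016)
c0=k[:2].mean(0)[:2]+.09*ex;print("cover",c0,(c0-tc)@ex,(c0-tc)@ey,np.linalg.norm(k[0]-k[1]));e=k[1]-k[0]; print("yaw",np.degrees(np.arctan2(e[1],e[0]))-90)
# overlay prediction of cover and pocket by top and scene
f0=np.array([[-.092,.042],[.092,.042],[.092,-.042],[-.092,-.042]])
E
```

```text
[[ 0.4444 -0.2958  0.07  ]
 [ 0.427  -0.1902  0.07  ]
 [ 0.4425 -0.2842  0.07  ]
 [ 0.429  -0.2017  0.07  ]
 [ 0.5153 -0.2849  0.07  ]
 [ 0.4453 -0.1859  0.07  ]] 0.10710314935390346 0.08353153298947752
yaw 9.382379166858058
left edge yaw 8.790806348040928
outer [ 0.5383 -0.2261] rel tcp along -0.0002444540763601183 0.001568697428154904
inner [ 0.5384 -0.2261] rel tcp along -0.000153939566147288 0.0015772954661459324
cover [ 0.5386 -0.2276] -0.00023697291683290878 6.348788187623553e-05 0.0804534365261064
yaw 9.286444320598235
```

Request:
{"op": "step_arm", "data": {"deltas": [[0,0,0,0,1.5,1,5],[0,0,0,0,1.5,4,5],[0,0,0,0,1.5,7,5],[0,0,0,0,1.5,9,5],[0,0,0,0,1.5,11,5],[0,0,0,0,1.5,13,5],[0,0,0,0,1.5,15,5],[0,0,0,0,1.5,15,5]]}}

```text
time: 8.5
position: [0.5381, -0.226, 0.0877]
tool_rot: [0.255, -3.131, -0.0]
ft_force: [-0.7, 0.2, -2.9]
grip_width: 0.178
```

```bash
python3 - <<'E'
from h import *
s=ctrl.get_state();print(s["time"],s["position"],s["ft_force"],s["torque"],s["grip_width"]*87,abs(s["qd"]).max()); go(.5384,-.2261,.081,99.35)
E
```

```text
8.5 [ 0.53809533 -0.22597744  0.08768744] [-0.71205227  0.24403935 -2.90778582] [ 0.01048879  0.04297428 -0.02058076] 15.463760931359952 0.0035452840168189487
turn [ 0.01 -0.01 -0.05] shift mm [-0.3 -0.2  6.7]
```

Request:
{"op": "step_arm", "data": {"deltas": [[0,0,0,0,0,1,5],[0,0,0,0,0,2,5],[0,0,0,0,0,3,5],[0,0,0,0,0,4,5],[0,0,0,0,0,5,5],[0,0,0,0,0,6,5],[0,0,0,0,0,6.5,5],[0,0,0,0,0,6.5,5]]}}

```text
time: 9.5
position: [0.5382, -0.226, 0.0814]
tool_rot: [-0.255, 3.131, 0.0]
ft_force: [0.3, 0.2, -2.0]
grip_width: 0.18
```

```bash
python3 - <<'E'
from h import *
s=ctrl.get_state();print(s["time"],s["position"],s["ft_force"],s["torque"],s["grip_width"]*87,abs(s["qd"]).max()); go(.5384,-.2261,.081,99.35)
E
```

```text
9.5 [ 0.53823204 -0.22597575  0.08135781] [ 0.29221655  0.20233245 -1.97742531] [ 0.00653361  0.05048663 -0.01052432] 15.682973344063694 0.002388525761313871
turn [ 0.    0.01 -0.04] shift mm [-0.1 -0.1  0.4]
```

Request:
{"op": "step_arm", "data": {"deltas": [[0,0,0,0,0,0.5,5],[0,0,0,0,0,0.8,5],[0,0,0,0,0,0.8,5],[0,0,0,0,0,0.8,20],[0,0,0,0,0,0.8,24],[0,0,0,0,0,0.8,32],[0,0,0,0,0,0.8,40],[0,0,0,0,0,0.8,40]]}}

```text
time: 10.5
position: [0.5383, -0.226, 0.0806]
tool_rot: [-0.255, 3.131, -0.0]
ft_force: [-0.5, -0.8, -0.1]
grip_width: 0.442
```

```bash
python3 - <<'E'
from h import *
s=ctrl.get_state();print(s["time"],s["position"],s["ft_force"],s["torque"],s["grip_width"]*87)
E
```

```text
10.5 [ 0.53826073 -0.22603083  0.08057225] [-0.47477851 -0.81921355 -0.11119173] [ 0.05190817 -0.0687764  -0.05876053] 38.419201385180756
```

Request:
{"op": "step_arm", "data": {"deltas": [[0,0,0,0,0,-10,40],[0,0,0,0,0,-25,40],[0,0,0,0,0,-45,40],[0,0,0,0,0,-65,0],[0,0,0,0,0,-85,0],[0,0,0,0,0,-100,0],[0,0,0,0,0,-110,0],[0,0,0,0,0,-110,0]]}}

```text
time: 11.5
position: [0.5386, -0.2262, 0.1914]
tool_rot: [-0.255, 3.13, -0.0]
ft_force: [0.6, -0.1, -0.3]
grip_width: 0.027
```

```bash
python3 - <<'E'
from h import *
s=ctrl.get_state();print(s["time"],s["position"],s["ft_force"],s["torque"],s["grip_width"]*87)
c=optics.get_calibration("wrist"); np.save("cw5.npy",c,allow_pickle=True)
for n in("wrist","scene"):
    im=optics.get_image(n)[:,:,::-1];cv2.imwrite(f"pics/{n}5.png",im)
    b={"wrist":(0,250,130,390,2.4),"scene":(210,310,140,300,5)}[n]
    cv2.imwrite(f"pics/{n}5z.png",cv2.resize(im[b[0]:b[1],b[2]:b[3]],None,fx=b[4],fy=b[4],interpolation=cv2.INTER_CUBIC))
E
```

```text
11.5 [ 0.53859237 -0.22615552  0.19141704] [ 0.63132992 -0.13285274 -0.31051924] [ 0.07008017 -0.02098431  0.03234732] 2.378205146918881
```

View pics/wrist5z.png

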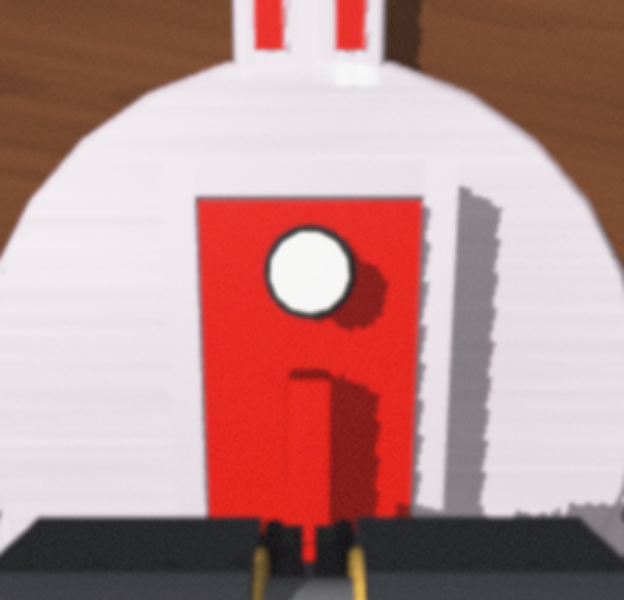

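View pics/scene5z.png

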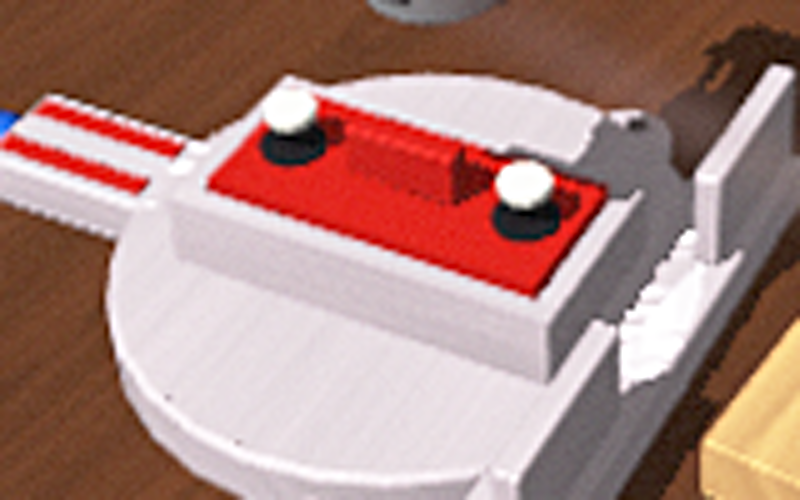

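The cover sits in the pocket with an even gap: in the zoomed wrist view its near edge is at y=197, x from 196 to 421, and the near head is at (310,271). Next I'll work out the head position for pressing.

```bash
python3 - <<'E'
from h import *
c=np.load("cw5.npy",allow_pickle=True).item()
h=ray("wrist",un([(310,271)],2.4,(130,0)),.1,c); e=ray("wrist",un([(196,198),(421,198)],2.4,(130,0)),.076,c)
a=np.radians(9.35); ex=np.array([np.cos(a),np.sin(a),0])
print("head",h,"centre",h+.065*ex,"edges",e.mean(0)+.09*ex,np.linalg.norm(e[0]-e[1]))
g=(h[0]+e.mean(0)+.025*ex)/2; print(g,g+.13*ex)
go(g[0],g[1],.115,99.35)
E
```

```text
head [[ 0.47371914 -0.23660793  0.1       ]] centre [[ 0.53785557 -0.22604771  0.1       ]] edges [ 0.53776885 -0.22656032  0.076     ] 0.08058579333243286
[ 0.47367578 -0.23686424  0.088     ] [ 0.60194864 -0.21574379  0.088     ]
turn [ 0.03 -0.04 -0.04] shift mm [65.1 -0.5 75.1]
```

Request:
{"op": "step_arm", "data": {"deltas": [[0,0,0,20,0,0,0],[0,0,0,45,0,0,0],[0,0,0,62,0,10,0],[0,0,0,65,0,30,0],[0,0,0,65,0,50,0],[0,0,0,65,0,66,0],[0,0,0,65,0,76,0],[0,0,0,65,0,80,0]]}}

```text
time: 12.6
position: [0.4739, -0.2364, 0.1099]
tool_rot: [0.255, -3.13, -0.0]
ft_force: [0.8, -0.4, -0.2]
grip_width: 0.006
```

```bash
python3 - <<'E'
from h import *
s=ctrl.get_state();print(s["time"],s["position"],s["ft_force"],s["torque"],s["grip_width"]*87,abs(s["qd"]).max())
go(.474,-.2367,.104,99.35)
E
```

```text
12.6 [ 0.47386526 -0.23643842  0.10989618] [ 0.82791917 -0.42778694 -0.23549137] [ 0.05292073  0.0336703  -0.0178485 ] 0.49240246644534286 0.06080537085442619
turn [ 0.02 -0.05 -0.04] shift mm [-0.1 -0.3  5.9]
```

Request:
{"op": "step_arm", "data": {"deltas": [[0,0,0,0,0,3,0],[0,0,0,0,0,6,0],[0,0,0,0,0,8,0],[0,0,0,0,0,9,0],[0,0,0,0,0,10,0],[0,0,0,0,0,11,0],[0,0,0,0,0,12,0],[0,0,0,0,0,13,0]]}}

```text
time: 13.6
position: [0.4743, -0.2367, 0.0985]
tool_rot: [-0.255, 3.131, 0.0]
ft_force: [-2.9, 1.2, 8.2]
grip_width: 0.006
```

```bash
python3 - <<'E'
from h import *
s=ctrl.get_state();print(s["time"],s["position"],s["ft_force"],s["torque"],s["grip_width"]*87,abs(s["qd"]).max())
E
```

```text
13.6 [ 0.47429862 -0.23666424  0.09847132] [-2.94017064  1.17320996  8.21828617] [ 0.31827474  0.62146372 -0.06623517] 0.4970329089464453 0.010938221372227922
```

Request:
{"op": "step_arm", "data": {"deltas": [[0,0,0,0,0,1,0],[0,0,0,0,0,2,0],[0,0,0,0,0,3,0],[0,0,0,0,0,4,0],[0,0,0,0,0,5,0],[0,0,0,0,0,6,0],[0,0,0,0,0,7,0],[0,0,0,0,0,7,0]]}}

```text
time: 14.6
position: [0.4743, -0.2367, 0.0916]
tool_rot: [-0.255, 3.131, 0.0]
ft_force: [-3.1, 0.9, 9.3]
grip_width: 0.004
```

```bash
python3 - <<'E'
from h import *
s=ctrl.get_state();print(s["time"],s["position"],s["ft_force"],s["torque"],s["grip_width"]*87,abs(s["qd"]).max())
E
```

```text
14.6 [ 0.47430756 -0.23667886  0.09155382] [-3.08667056  0.90833732  9.28930865] [ 0.26835195  0.70211095 -0.0045689 ] 0.3641232851602988 0.0009879773110661317
```

Request:
{"op": "step_arm", "data": {"deltas": [[0,0,0,0,0,1,0],[0,0,0,0,0,2,0],[0,0,0,0,0,3,0],[0,0,0,0,0,3.5,0],[0,0,0,0,0,4,0],[0,0,0,0,0,4.5,0],[0,0,0,0,0,5,0],[0,0,0,0,0,5,0]]}}

```text
time: 15.6
position: [0.4743, -0.2367, 0.0866]
tool_rot: [-0.255, 3.131, 0.0]
ft_force: [-2.9, 0.3, 9.5]
grip_width: 0.007
```

```bash
python3 - <<'E'
from h import *
s=ctrl.get_state();print(s["time"],s["position"],s["ft_force"],s["torque"],s["grip_width"]*87,abs(s["qd"]).max())
E
```

```text
15.6 [ 0.47431738 -0.23666559  0.08658247] [-2.87884439  0.33349131  9.49606848] [ 0.25894535  0.65755954 -0.03618492] 0.642402952815078 0.0013743088288191221
```

Request:
{"op": "step_arm", "data": {"deltas": [[0,0,0,0,0,0.5,0],[0,0,0,0,0,1,0],[0,0,0,0,0,1.5,0],[0,0,0,0,0,2,0],[0,0,0,0,0,2.5,0],[0,0,0,0,0,3,0],[0,0,0,0,0,3,0],[0,0,0,0,0,3,0]]}}

```text
time: 16.6
position: [0.4743, -0.2367, 0.0836]
tool_rot: [-0.255, 3.131, 0.0]
ft_force: [-2.2, 0.2, 8.5]
grip_width: 0.004
```

```bash
python3 - <<'E'
from h import *
s=ctrl.get_state();print(s["time"],s["position"],s["ft_force"],s["torque"],s["grip_width"]*87,abs(s["qd"]).max())
E
```

```text
16.6 [ 0.47430982 -0.23665366  0.08359023] [-2.21105854  0.18677245  8.48362279] [0.28461043 0.65675458 0.04530933] 0.32644882855050594 0.00196767598549931
```

Request:
{"op": "step_arm", "data": {"deltas": [[0,0,0,0,0,0.5,0],[0,0,0,0,0,1,0],[0,0,0,0,0,1.3,0],[0,0,0,0,0,1.6,0],[0,0,0,0,0,1.9,0],[0,0,0,0,0,2,0],[0,0,0,0,0,2,0],[0,0,0,0,0,2,0]]}}

```text
time: 17.6
position: [0.4743, -0.2367, 0.0818]
tool_rot: [-0.255, 3.131, 0.001]
ft_force: [-3.9, 1.4, 9.8]
grip_width: 0.007
```

```bash
python3 - <<'E'
from h import *
s=ctrl.get_state();print(s["time"],s["position"],s["ft_force"],s["torque"],s["grip_width"]*87,abs(s["qd"]).max())
E
```

```text
17.6 [ 0.47432943 -0.23667776  0.08178561] [-3.85451708  1.43829165  9.82010658] [ 0.40157065  0.80331472 -0.00408221] 0.5784472587805133 0.0018837790109731288
```

Request:
{"op": "step_arm", "data": {"deltas": [[0,0,0,0,0,0.5,0],[0,0,0,0,0,0.8,0],[0,0,0,0,0,1.1,0],[0,0,0,0,0,1.3,0],[0,0,0,0,0,1.5,0],[0,0,0,0,0,1.5,0],[0,0,0,0,0,1.5,0],[0,0,0,0,0,1.5,0]]}}

```text
time: 18.6
position: [0.4744, -0.2367, 0.0807]
tool_rot: [-0.255, 3.13, 0.001]
ft_force: [-3.3, 1.9, 12.0]
grip_width: 0.001
```

```bash
python3 - <<'E'
from h import *
s=ctrl.get_state();print(s["time"],s["position"],s["ft_force"],s["torque"],s["grip_width"]*87,abs(s["qd"]).max())
E
```

```text
18.6 [ 0.47439792 -0.2367006   0.08065661] [-3.31597463  1.87663143 12.01222548] [ 0.42234885  0.97721599 -0.02725638] 0.09686906292635056 0.002697488209367703
```

Request:
{"op": "step_arm", "data": {"deltas": [[0,0,0,0,0,0.5,0],[0,0,0,0,0,0.8,0],[0,0,0,0,0,1.1,0],[0,0,0,0,0,1.4,0],[0,0,0,0,0,1.7,0],[0,0,0,0,0,2,0],[0,0,0,0,0,2,0],[0,0,0,0,0,2,0]]}}

```text
time: 19.6
position: [0.4745, -0.2369, 0.0799]
tool_rot: [-0.254, 3.13, 0.001]
ft_force: [-7.2, 2.5, 21.9]
grip_width: 0.006
```

```bash
python3 - <<'E'
from h import *
s=ctrl.get_state();print(s["time"],s["position"],s["ft_force"],s["torque"],s["grip_width"]*87,abs(s["qd"]).max())
E
```

```text
19.6 [ 0.47448541 -0.23685706  0.07994462] [-7.18257901  2.47496029 21.88977021] [ 0.81651443  1.68353746 -0.00868285] 0.5649842091296746 0.0022365980768358647
```

Request:
{"op": "step_arm", "data": {"deltas": [[0,0,0,0,0,-8,0],[0,0,0,0,0,-25,0],[0,0,0,0,0,-50,0],[0,0,0,-20,0,-65,0],[0,0,0,-55,0,-70,0],[0,0,0,-95,0,-70,0],[0,0,0,-122,0,-70,0],[0,0,0,-130,0,-70,0]]}}

```text
time: 20.6
position: [0.6037, -0.2144, 0.1468]
tool_rot: [0.258, -3.131, 0.0]
ft_force: [-0.1, -0.6, -0.8]
grip_width: 0.003
```

```bash
python3 - <<'E'
from h import *
for n in("scene","top","wrist"):
    s=ctrl.get_state()
    if n=="wrist": c=optics.get_calibration("wrist"); np.save("cw6.npy",c,allow_pickle=True)
    im=optics.get_image(n)[:,:,::-1];cv2.imwrite(f"pics/{n}6.png",im)
    b={"wrist":(0,250,130,390,2.4),"top":(95,245,285,435,4),"scene":(210,310,140,300,5)}[n]
    cv2.imwrite(f"pics/{n}6z.png",cv2.resize(im[b[0]:b[1],b[2]:b[3]],None,fx=b[4],fy=b[4],interpolation=cv2.INTER_CUBIC))
s=ctrl.get_state();print(s["time"],s["position"],s["ft_force"],abs(s["qd"]).max())
go(.602,-.2158,.105,99.35)
E
```

```text
20.75 [ 0.60158666 -0.21599011  0.14697962] [-0.18513768 -0.39708406  0.63867282] 0.019449150172332133
turn [-0.01 -0.06 -0.07] shift mm [-0.5  0.1 42. ]
```

View pics/wrist6z.png

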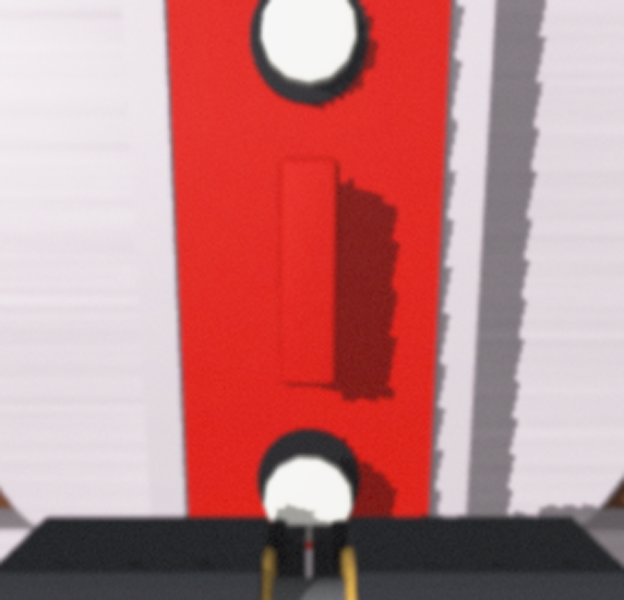

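View pics/scene6z.png

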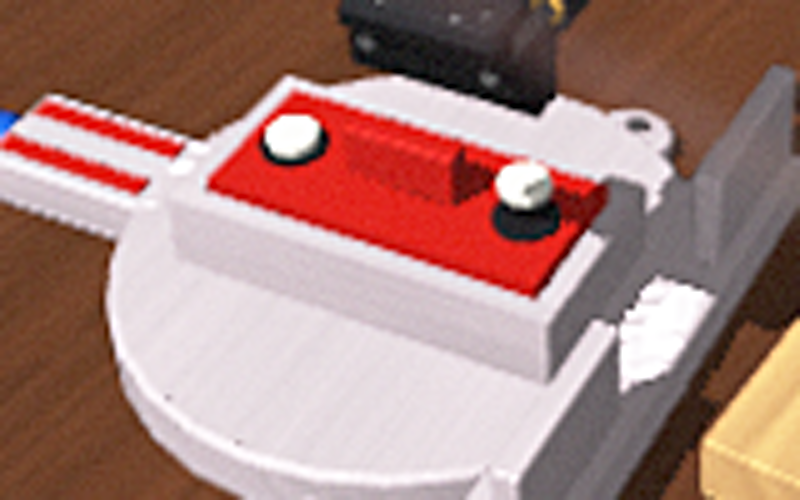

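View pics/top6z.png

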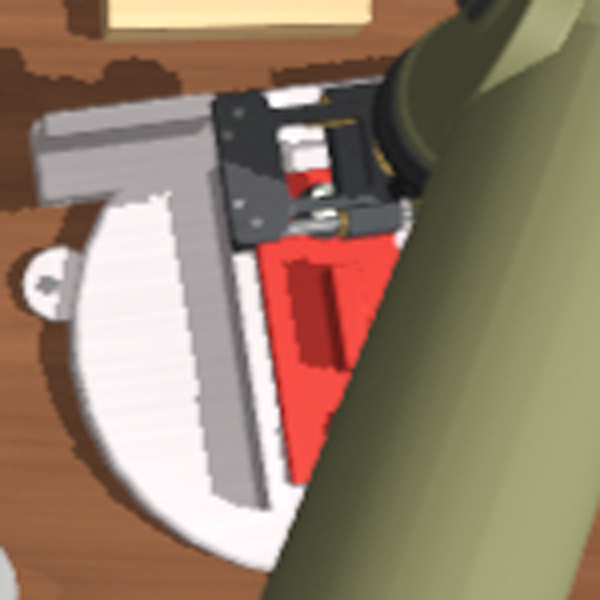

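The scene view shows the near head (293,137) down on its collar, the far head (524,185) still up, and the cover level. Now the far pin.

Request:
{"op": "step_arm", "data": {"deltas": [[0,0,0,0,0,12,0],[0,0,0,0,0,26,0],[0,0,0,0,0,36,0],[0,0,0,0,0,42,0],[0,0,0,0,0,45,0],[0,0,0,0,0,47,0],[0,0,0,0,0,49,0],[0,0,0,0,0,50,0]]}}

```text
time: 21.75
position: [0.6023, -0.2155, 0.0983]
tool_rot: [-0.255, 3.131, 0.001]
ft_force: [-4.0, 1.7, 8.7]
grip_width: 0.006
```

```bash
python3 - <<'E'
from h import *
s=ctrl.get_state();print(s["time"],s["position"],s["ft_force"],s["torque"],s["grip_width"]*87,abs(s["qd"]).max())
go(.602,-.2158,.105,99.35)
E
```

```text
21.75 [ 0.60232331 -0.21551478  0.09833699] [-3.97299568  1.72632328  8.69411232] [0.41353046 0.95458698 0.00824614] 0.49717763838115325 0.010898635055902373
turn [ 0.03  0.02 -0.04] shift mm [ 0.4 -0.2 -6.7]
```

Request:
{"op": "step_arm", "data": {"deltas": [[0,0,0,0,0,1.5,0],[0,0,0,0,0,3,0],[0,0,0,0,0,4.5,0],[0,0,0,0,0,6,0],[0,0,0,0,0,7.5,0],[0,0,0,0,0,9,0],[0,0,0,0,0,10,0],[0,0,0,0,0,10,0]]}}

```text
time: 22.75
position: [0.6023, -0.2156, 0.0887]
tool_rot: [-0.255, 3.131, 0.001]
ft_force: [-4.5, 1.7, 9.5]
grip_width: 0.006
```

```bash
python3 - <<'E'
from h import *
s=ctrl.get_state();print(s["time"],s["position"],s["ft_force"],s["torque"],s["grip_width"]*87,abs(s["qd"]).max())
E
```

```text
22.75 [ 0.60232486 -0.21556095  0.08867238] [-4.45747381  1.69199755  9.4838224 ] [ 0.42254709  1.05897277 -0.03133245] 0.523780619095588 0.002266448887175128
```

Request:
{"op": "step_arm", "data": {"deltas": [[0,0,0,0,0,1,0],[0,0,0,0,0,2,0],[0,0,0,0,0,3,0],[0,0,0,0,0,4,0],[0,0,0,0,0,5,0],[0,0,0,0,0,5.5,0],[0,0,0,0,0,6,0],[0,0,0,0,0,6,0]]}}

```text
time: 23.75
position: [0.6023, -0.2155, 0.0827]
tool_rot: [-0.255, 3.131, 0.001]
ft_force: [-4.5, 2.8, 8.9]
grip_width: 0.006
```

```bash
python3 - <<'E'
from h import *
s=ctrl.get_state();print(s["time"],s["position"],s["ft_force"],s["torque"],s["grip_width"]*87,abs(s["qd"]).max())
E
```

```text
23.75 [ 0.60228288 -0.21550593  0.08265437] [-4.50414206  2.84763716  8.85136577] [ 0.45654469  1.10356686 -0.01481144] 0.5565455328685589 0.0025327385517033203
```

Request:
{"op": "step_arm", "data": {"deltas": [[0,0,0,0,0,0.5,0],[0,0,0,0,0,0.9,0],[0,0,0,0,0,1.3,0],[0,0,0,0,0,1.7,0],[0,0,0,0,0,2,0],[0,0,0,0,0,2.2,0],[0,0,0,0,0,2.2,0],[0,0,0,0,0,2.2,0]]}}

```text
time: 24.75
position: [0.6024, -0.2156, 0.0811]
tool_rot: [-0.255, 3.131, 0.001]
ft_force: [-5.9, 2.1, 11.1]
grip_width: 0.004
```

```bash
python3 - <<'E'
from h import *
s=ctrl.get_state();print(s["time"],s["position"],s["ft_force"],s["torque"],s["grip_width"]*87,abs(s["qd"]).max())
E
```

```text
24.75 [ 0.60240578 -0.21559115  0.08110538] [-5.8532816   2.09702547 11.06717681] [0.54307691 1.35404332 0.02716389] 0.3252790598732414 0.0015225390264700797
```

Request:
{"op": "step_arm", "data": {"deltas": [[0,0,0,0,0,0.5,0],[0,0,0,0,0,0.9,0],[0,0,0,0,0,1.2,0],[0,0,0,0,0,1.5,0],[0,0,0,0,0,1.8,0],[0,0,0,0,0,2,0],[0,0,0,0,0,2,0],[0,0,0,0,0,2,0]]}}

```text
time: 25.75
position: [0.6025, -0.2156, 0.08]
tool_rot: [-0.254, 3.13, 0.002]
ft_force: [-6.8, 2.0, 16.1]
grip_width: 0.007
```

```bash
python3 - <<'E'
from h import *
s=ctrl.get_state();print(s["time"],s["position"],s["ft_force"],s["torque"],s["grip_width"]*87,abs(s["qd"]).max())
E
```

```text
25.75 [ 0.60251344 -0.21561633  0.08002907] [-6.79000336  1.95580718 16.14811228] [ 0.69753445  1.73311725 -0.03548376] 0.5914686082110413 0.001647669990817509
```

Request:
{"op": "step_arm", "data": {"deltas": [[0,0,0,0,0,0.3,0],[0,0,0,0,0,0.6,0],[0,0,0,0,0,0.8,0],[0,0,0,0,0,1,0],[0,0,0,0,0,1,0],[0,0,0,0,0,1,0],[0,0,0,0,0,1,0],[0,0,0,0,0,1,0]]}}

```text
time: 26.75
position: [0.6026, -0.2157, 0.0799]
tool_rot: [-0.254, 3.13, 0.002]
ft_force: [-8.5, 2.6, 19.6]
grip_width: 0.006
```

```bash
python3 - <<'E'
from h import *
s=ctrl.get_state();print(s["time"],s["position"],s["ft_force"],s["torque"],s["grip_width"]*87,abs(s["qd"]).max())
E
```

```text
26.75 [ 0.60261885 -0.21565709  0.07990191] [-8.51130211  2.59883893 19.61817363] [0.82552095 2.0520446  0.05699345] 0.5163353698505625 0.002258438349906716
```

Hard stop at the same height as the first pin. Retract and check.

Request:
{"op": "step_arm", "data": {"deltas": [[0,0,0,0,0,-8,0],[0,0,0,0,0,-25,0],[0,0,0,0,0,-55,0],[0,0,0,0,10,-90,0],[0,0,0,0,50,-120,0],[0,0,0,0,100,-130,0],[0,0,0,0,145,-130,0],[0,0,0,0,190,-130,0]]}}

```text
time: 27.75
position: [0.5719, -0.0266, 0.2069]
tool_rot: [-0.255, 3.129, -0.0]
ft_force: [0.4, -0.2, 0.1]
grip_width: 0.005
```

Request:
{"op": "step_arm", "data": {"deltas": [[0,0,0,0,35,0,0],[0,0,0,0,70,0,0],[0,0,0,0,95,0,0],[0,0,0,0,100,0,0],[0,0,0,0,100,0,0],[0,0,0,0,100,0,0],[0,0,0,0,100,0,0],[0,0,0,0,100,0,0]]}}

```text
time: 28.75
position: [0.5556, 0.07, 0.2059]
tool_rot: [-0.253, 3.131, -0.0]
ft_force: [0.6, 0.7, 0.2]
grip_width: 0.003
```

```bash
python3 - <<'E'
from h import *
s=ctrl.get_state();print(s["time"],s["position"],s["ft_force"],abs(s["qd"]).max())
for n in("scene","top"):
    im=optics.get_image(n)[:,:,::-1];cv2.imwrite(f"pics/{n}7.png",im)
    b={"top":(95,245,285,435,4),"scene":(210,310,140,300,5)}[n]
    cv2.imwrite(f"pics/{n}7z.png",cv2.resize(im[b[0]:b[1],b[2]:b[3]],None,fx=b[4],fy=b[4],interpolation=cv2.INTER_CUBIC))
E
```

```text
28.75 [0.55559329 0.0699593  0.20590305] [0.57549242 0.7076357  0.15393123] 0.006984197170722078
```

View pics/scene7z.png

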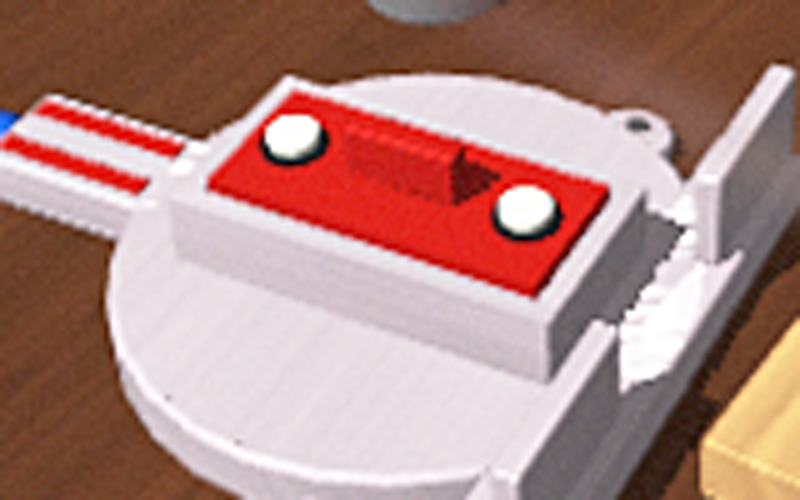

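View pics/top7z.png

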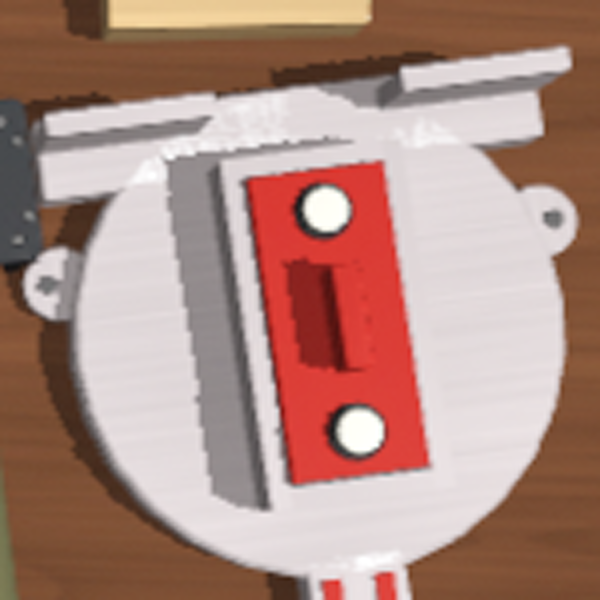

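View pics/scene7.png

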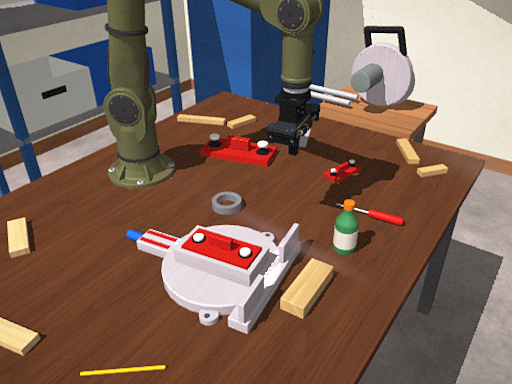

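Both heads, at zoomed scene (293,137) and (527,211), sit on their collars. The cover is level in the pocket, the bystanders haven't moved and the gripper is clear.

```bash
python3 -c "
from bench import ctrl
print(ctrl.close_job(), ctrl.get_state()['time'])"
```

```text
the job is handed in; nothing more can be done
the job is handed in; nothing more can be done
```

The dust hatch is closed and the job is handed in, at about 29 s on the robot's clock. The hand-in gave no verdict.

- **Cover:** I picked the 180 x 80 mm cover of the three by measuring it in the pictures. I gripped it by the rib, lowered it into the pocket and let go. It went in with no sideways jamming, and it sat level with an even gap before any pressing.
- **Rivets:** I pressed the near one first, then the far one. Both slid at about 9 N. Each stopped hard with its head top at z = 0.080 m, which is home with the seal pressed about 6 mm down. The highest vertical readings I took were 22 N (near) and 20 N (far); with the sideways load that is about 23 N, against a cracking limit of 35 N. I read the force only at the end of each move.
- **Last checks:** In the final scene and top pictures both heads are on their collars, the cover is level in the pocket, and the other things look unmoved. The gripper is clear and touching nothing.
- **Disagreements:** The top camera placed things 2–3 mm off from the wrist camera and the arm's own position, so I used the wrist camera for the final alignment. My first move towards the cover stopped about 10 mm short, and I corrected it before gripping.

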